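# Brass drift back into the crowded tool pot

### The arm

A 6-joint arm with a two-finger parallel gripper is mounted at the origin on the work surface. World frame = base frame: x ahead of the robot, y to its left, z up, the work surface at z = 0. Lengths are in m, angles in rad, forces in N, time in s.
With the tool pointing down it reaches from about 0.3 to 0.85 m from the base axis. Payload 4.2 kg.
Tool frame: the origin (TCP) lies midway between the tips of the shut fingers; the grasp point (between the pads) lies 19 mm behind it; z points along the fingers, y is the direction in which the jaws open and shut (so a half turn about z gives the same grasp; the last joint's range is limited). The gripper opens to 91 mm and grips with 3 to 60 N. Pads are 32 mm wide; open, the fingers measure 118 mm over their backs; the gripper's body (76 mm by 178 mm) begins 60 mm behind the grasp point.
Start: joints at [-1.229, 0.32, 1.565, -0, 1.257, -0.02], TCP at [0.204, -0.538, 0.214] pointing down, gripper open.
Joint ranges: [-3.11, 3.11], [-0.84, 2.01], [0.21, 2.61], [-1.34, 4.49], [0.05, 2.63], [-2.56, 2.56]. Speed limits (rad/s): [2.57, 2.57, 3.14, 3.14, 3.14, 3.14].

### API

Orientations are given as a unit quaternion [x, y, z, w].
In Python, from station import env gives the robot as it stands. The module is installed in compiled form; this text tells all that it offers.
- The arm moves only by the tool step_arm, never from a script. Its argument "steps" is a list that holds one entry, the list of rows, each a list of 7 numbers: the finger opening in mm, from 0 to 91.2, then the shift along the tool's x, y, z in mm, then the turn, a rotation vector about the tool's x, y, z in rad. In form: [[[jaw, x, y, z, ax, ay, az], ...]]. A call has 1 to 8 rows; each row shifts and turns the commanded pose from where the row before left it, along the tool's axes as they then stand; what a row does not reach is not made up. A row lasts 1/12 s, in which the tool goes at most 41.7 mm and 7.16 degrees, less where a joint would pass 70% of its speed; a pose out of reach is approached as far as the arm can. A call is refused whole if a number of a shift passes 41.7 or a number of a turn 0.125, either way. A call with a gripper value outside its range is refused whole. The fingers move at their own pace and stop on an object; the grip force is fixed at half the most. Time passes only in rows, so rows that do not move let the fingers close. It gives the time, the measured TCP pose, the force and the opening at its end, in the units of the state.
- env.get_state(): the state, without advancing time (a new reading comes with each control period).
- env.grab_frame(name): name is "scene" or "top" or "wrist"; returns a dict with "image" (420x560x3 uint8, red, green, blue), "depth" (420x560 float32, m along the optical axis (not along the pixel's ray), 0 where there is no reading), "intrinsics" (3x3 intrinsics, pixels), "k1" (the pictures are not rectified: a ray, as slopes to the right and down, at radius r is drawn at 1 + k1 r^2 times it, then the intrinsics apply), "cam_to_world" (4x4, takes a point from camera to world coordinates). Camera axes: x right, y up, looking along -z (the intrinsics and any distortion apply to the point x, -y, -z); pixel columns grow to the right and rows downward; lengths in m; the calibration is good to about 2 mm. A picture is of the moment at which its call begins.
- env.hand_in(): hands the job in, once; it reports no verdict.
The state is a dict: "time_s": time; "qpos": joint angles; "qd": joint speeds; "effort": joint torques, N m; "ee_pos": TCP position; "orientation": TCP orientation; "contact_force": force on the tool from outside, world axes, zero at the start; "torque": the same for the moment, N m; "width": opening from 0.0 (shut) to 1.0 (fully open).
Only numpy, scipy, OpenCV 4.12 (cv2) and the standard library are available. Lean on these libraries where they do the work, as an engineer would, in place of code of your own. Each camera call takes 0.05 s, during which the arm holds its last target.

### The job

The bearing race is out, so put the brass drift away: draw it out of the wheel hub and stand it, tapered end down, in the crowded tool pot with the other tools, easing them gently aside until its end rests on the pot's floor. Lower it in rather than dropping or ramming it, keep all the other tools in the pot and the pot standing about where it is, and leave the other things on the bench alone.

Things in the scene. Friction and masses are not known exactly. Their poses are not given: they have to be found in the camera images.
- drift_mid (a point): centre (half-way along) of the brass drift, a round brass bar 190 mm long, 16 mm thick, 0.3 kg; its lowest 40 mm taper to a 9 mm foot, the working end. The z axis runs along it from foot to head (blunt end, 95 mm from here). At the start it stands foot down in the hub's bore and leans about 28 degrees on the rim; some 73 mm of it stick out past the rim
- drift_foot (a point): centre of the drift's tapered foot end (same axes)
- hub: grey wheel hub, open end up, fixed on an octagonal wooden block 200 mm wide. Origin under the block, on the bench, z up the bore's axis; the drift leans towards its -x. Barrel 112 mm outside; bore 76 mm wide, from the wood at 30 mm up to the rim 128 mm above the bench. A flange 160 mm wide at 72 mm height carries five studs, 108 mm high, 68 mm from the axis
- pot: the tool pot: a green steel pipe stub upright on a square plate (130 x 130 x 8 mm), 2.8 kg, loose on the bench. Origin under the plate's centre, on the bench, z up. Pipe 96 mm outside, 86 mm inside; floor 8 mm, rim 125 mm above the bench. Six loose tools lean in it, crossing one another, up to 190 mm above the bench; pushed gently, they slide aside
- driver_big_mid (a point): in the pot: the bigger screwdriver: blue handle 30 mm thick and 91 mm long at the top, steel shaft 8 mm thick below, 195 mm long in all. This point is half-way along it; its z axis runs up along the tool to its upper end
- driver_small_mid (a point): in the pot: the smaller screwdriver: orange handle 26 mm thick and 80 mm long at the top, shaft 7 mm thick, 172 mm long in all. This point is half-way along it; its z axis runs up along the tool to its upper end
- file_mid (a point): in the pot: flat file: dark blade 20 x 5 mm below, light wooden handle 26 mm thick and 78 mm long at the top, 195 mm long in all. This point is half-way along it; its z axis runs up along the tool to its upper end
- chisel_mid (a point): in the pot: cold chisel: dark steel bar 17 mm thick, its lowest 45 mm a flat edge 20 x 7 mm, 178 mm long. This point is half-way along it; its z axis runs up along the tool to its upper end
- spanner_mid (a point): in the pot: steel ring spanner: shank 12 x 9 mm, rings 26 and 30 mm across at its lower and upper ends, 190 mm long. This point is half-way along it; its z axis runs up along the tool to its upper end
- punch_mid (a point): in the pot: red round punch 14 mm thick, its lowest 40 mm a steel point, 160 mm long. This point is half-way along it; its z axis runs up along the tool to its upper end
- hammer: bystander: hammer lying on the bench, 260 mm long, wooden handle; origin at the middle of its length, on the bench
- grease_tin: bystander: round yellow tin 84 mm across, 75 mm high; origin at the centre of its underside
Things that resemble listed ones, but are neither listed nor needed, are in the scene too. What is shaped like the part that bears chisel_mid but green or pink is not meant. Of the things that look like the part that bears driver_big_mid, the smaller one is meant.

How it is judged:
On the way:
1. the drift is drawn right out of the hub: its foot is above the hub's rim (z of drift_foot in the frame of hub above 0.13 m), for 0.1 s.
At the end, for the whole second after the job is handed in: The drift stands released and at rest in the pot: tapered foot inside the pipe, at most 17 mm above its floor, leaning under 40 degrees. The middles of the six other tools are within 55 mm of the pot's axis and below its rim. The pot is upright, under 60 mm from its start (horizontal distance between drift_foot and pot below 0.045 m and z of drift_foot in the frame of pot below 0.025 m and z of drift_mid in the frame of pot above 0.075 m and angle between drift_mid's own z axis and vertical below 0.7 rad and linear speed of drift below 0.03 m/s and horizontal distance between each of driver_big_mid, driver_small_mid, file_mid, chisel_mid, spanner_mid, punch_mid and pot below 0.055 m and z of each of driver_big_mid, driver_small_mid, file_mid, chisel_mid, spanner_mid, punch_mid in the frame of pot below 0.125 m and angle between pot's own z axis and vertical below 0.1 rad and distance of pot from where it was at the start of the episode below 0.06 m); the robot touches nothing.
It fails at once if the drift is dropped into the pot: it moves faster than 0.55 m/s with its foot below the rim (a free fall of over 15 mm) (horizontal distance between drift_foot and pot below 0.05 m and z of drift_foot in the frame of pot below 0.12 m and linear speed of drift above 0.55 m/s).
It fails at once if the drift or the hand strikes or presses the pot hard (over 60 N) (contact force between any of drift, the arm, the fingers and pot above 60 N).
It fails at once if the drift presses a tool in the pot hard (over 40 N) (contact force between drift and driver_big above 40 N or contact force between drift and driver_small above 40 N or contact force between drift and file above 40 N or contact force between drift and chisel above 40 N or contact force between drift and spanner above 40 N or contact force between drift and punch above 40 N).
It fails at once if the pot is tipped by more than 20 degrees, or a tool is lifted or knocked out of it (angle between pot's own z axis and vertical above 0.35 rad or z of any of driver_big_mid, driver_small_mid, file_mid, chisel_mid, spanner_mid, punch_mid in the frame of pot above 0.18 m or horizontal distance between any of driver_big_mid, driver_small_mid, file_mid, chisel_mid, spanner_mid, punch_mid and pot above 0.09 m).
It fails at once if another thing on the bench is moved by more than 30 mm (distance of any of hammer, grease_tin from where it was at the start of the episode above 0.03 m).
It also fails if it takes over 64 s, if anything falls off the work surface, if the arm or the gripper's body presses on something with over 40 N, if the wrist force passes 120 N, or if a joint passes its speed limit or range.

## Working session

There is one attempt and no reset: what is moved stays moved. The work goes in short steps, Python scripts to look and compute and a tool call to move; the robot and the scene stay as the last step left them, time stands still between calls to the robot, and variables do not carry over. Pictures are saved under pics/ and viewed, and the job is handed in when it is done.

Besides the shell and the picture viewer there is one more tool, called after "Call:" as name(argument=value, ...), one argument or row to a line, values as JSON. step_arm: Moves the arm, as the interface text tells. Its arguments: {"type":"object","properties":{"steps":{"type":"array"}},"required":["steps"]}

```bash
mkdir -p pics
cat > h.py <<'E'
import numpy as np, cv2
from station import env
def grab(n,tag):
    f=env.grab_frame(n); cv2.imwrite(f'pics/{tag}.png',f['image'][:,:,::-1]); np.savez(f'/tmp/{tag}.npz',**f); return f
E
python3 - <<'E'
from h import *
print(env.get_state())
for n in ("scene","top","wrist"):
    f=grab(n,n+"0"); print(n,f['intrinsics'],f['k1'],f['cam_to_world'])
E
```

```text
{'time_s': 0.0, 'qpos': array([-1.22900020e+00,  3.20333515e-01,  1.56565358e+00, -1.65169838e-05,
        1.25740886e+00, -1.99835501e-02]), 'qd': array([-0.0008211 ,  0.00096513, -0.00058366, -0.00085214, -0.0002392 ,
       -0.00254937]), 'effort': array([ 2.18844660e-03, -4.12457657e+01, -2.31970632e+01,  7.31473952e-02,
        4.57364798e-02, -1.43874754e-04]), 'ee_pos': array([ 0.2033531 , -0.53730927,  0.21310627]), 'orientation': array([ 9.83683137e-01,  1.79907403e-01, -1.52208920e-04, -8.88747660e-04]), 'contact_force': array([ 0.20672143,  1.01291102, -0.15624213]), 'torque': array([ 0.03542161, -0.000438  , -0.05207436]), 'width': 0.9989530751863004}
scene [[410.46512132   0.         277.90864716]
 [  0.         410.46512132 212.76576063]
 [  0.           0.           1.        ]] 0.04255930396650887 [[ 0.32339989 -0.80330878  0.5001075   1.0828181 ]
 [ 0.9461776   0.28159374 -0.15953972  0.09004702]
 [-0.01266748  0.52478564  0.85114015  1.04238017]
 [ 0.          0.          0.          1.        ]]
top [[380.2565735    0.         280.93456364]
 [  0.         380.2565735  209.2077078 ]
 [  0.           0.           1.        ]] -0.10310178286495618 [[ 0.0163451   0.99503577 -0.09816641  0.43478758]
 [-0.9997824   0.01753748  0.01129588  0.24672072]
 [ 0.01296139  0.09796042  0.9951059   1.18378617]
 [ 0.          0.          0.          1.        ]]
wrist [[361.81949002   0.         279.68595334]
 [  0.         361.81949002 211.67355222]
 [  0.           0.           1.        ]] 0.005296047320419183 [[ 3.54436490e-01  8.97858365e-01  2.61199408e-01  2.77668143e-01]
 [-9.35079869e-01  3.40519879e-01  9.83455696e-02 -5.08648503e-01]
 [-6.43198403e-04 -2.79099567e-01  9.60261953e-01  3.85011918e-01]
 [ 0.00000000e+00  0.00000000e+00  0.00000000e+00  1.00000000e+00]]
```

View pics/scene0.png

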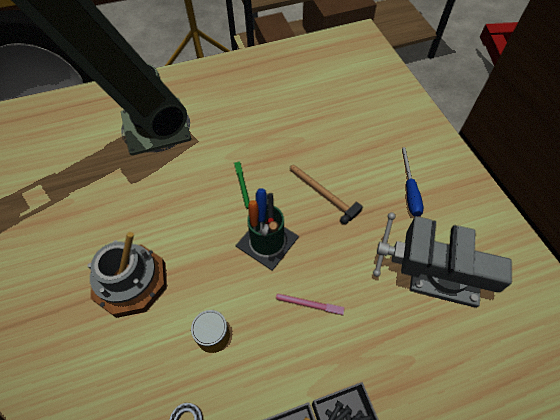

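View pics/top0.png

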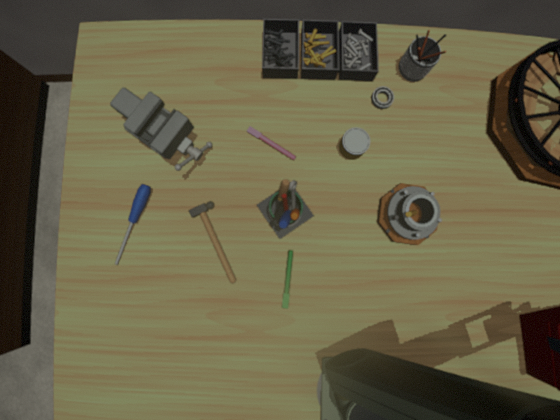

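View pics/wrist0.png

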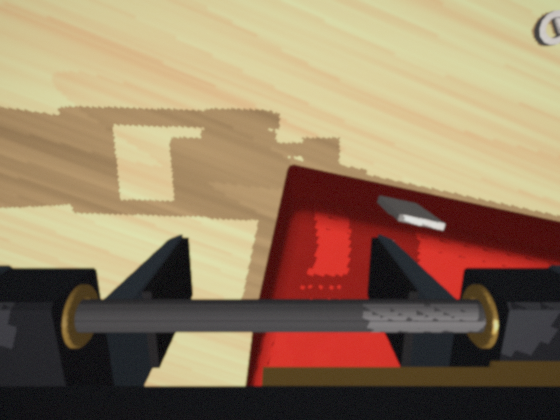

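Hub is at scene (125,275) / top (415,212), with the drift in it. The pot is at scene (267,235) / top (285,208). Lookalikes are the blue screwdriver at top (135,215), the green and pink chisels on the bench, and another pot at top (418,58).

```bash
cat >> h.py <<'E'
def ray(f,u,v):
    K=f['intrinsics'];p=np.array([(u-K[0,2])/K[0,0],(v-K[1,2])/K[1,1]])
    q=p.copy()
    for _ in range(20): q=p/(1+float(f['k1'])*(q@q))
    T=f['cam_to_world']; return T[:3,3],T[:3,:3]@np.array([q[0],-q[1],-1])
def onz(f,u,v,z):
    o,d=ray(f,u,v); return o+d*(z-o[2])/d[2]
def dep(f,u,v):
    o,d=ray(f,u,v); return o+d*float(f['depth'][int(round(v)),int(round(u))])
def tri(f1,p1,f2,p2):
    o1,d1=ray(f1,*p1);o2,d2=ray(f2,*p2)
    s=np.linalg.lstsq(np.c_[d1,-d2],o2-o1,rcond=None)[0]
    a=o1+s[0]*d1;b=o2+s[1]*d2; return (a+b)/2,np.linalg.norm(a-b)
def cloud(f):
    K=f['intrinsics'];h,w=f['depth'].shape
    uu,vv=np.meshgrid(np.arange(w),np.arange(h))
    p=np.stack([(uu-K[0,2])/K[0,0],(vv-K[1,2])/K[1,1]],-1);q=p.copy()
    for _ in range(20): q=p/(1+float(f['k1'])*(q**2).sum(-1,keepdims=True))
    d=np.concatenate([q[...,:1],-q[...,1:],-np.ones((h,w,1))],-1)*f['depth'][...,None]
    T=f['cam_to_world']; return d@T[:3,:3].T+T[:3,3]
def load(t): return dict(np.load(f'/tmp/{t}.npz'))
def crop(f,u0,v0,w,h,k,tag):
    im=f['image'][v0:v0+h,u0:u0+w,::-1]; cv2.imwrite(f'pics/{tag}.png',cv2.resize(im,None,fx=k,fy=k,interpolation=cv2.INTER_CUBIC))
E
python3 - <<'E'
from h import *
s=load('scene0');t=load('top0')
a=[cv2.resize(x[:,:,::-1],(400,300),interpolation=cv2.INTER_CUBIC) for x in (s['image'][220:325,65:205],t['image'][170:260,355:475],s['image'][180:285,200:340],t['image'][165:255,225:345])]
cv2.imwrite('pics/c0.png',np.vstack([np.hstack(a[:2]),np.hstack(a[2:])]))
E
```

```text
(no output)
```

View pics/c0.png

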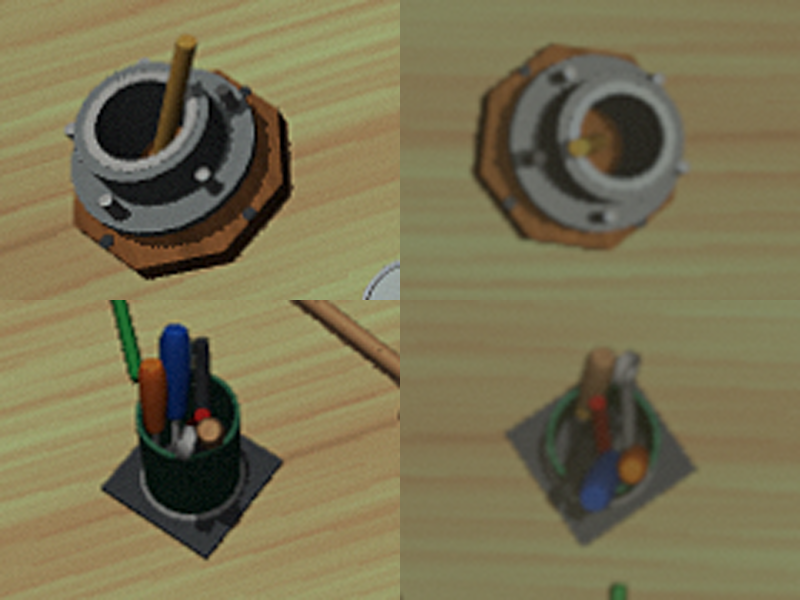

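Run:
```python
from h import *
np.set_printoptions(precision=4,suppress=True)
s=load('scene0');t=load('top0')
print('head tri',tri(s,(130.1,234.7),t,(408.4,213.8)))
for n,f,(u,v,w,h) in (('s',s,(65,220,140,105)),('t',t,(355,170,120,90))):
    C=cloud(f)[v:v+h,u:u+w]; im=f['image'][v:v+h,u:u+w].astype(int)
    r=(C[...,2]>.122)&(C[...,2]<.134)
    P=C[r]
    # circle fit of rim
    A=np.c_[2*P[:,:2],np.ones(len(P))];x=np.linalg.lstsq(A,(P[:,:2]**2).sum(1),rcond=None)[0]
    print(n,'rim',x[:2],np.sqrt(x[2]+x[:2]@x[:2]),len(P),np.median(P[:,2]))
    b=C[(C[...,2]>.136)&(C[...,2]<.3)]
    m=b.mean(0);U=np.linalg.svd(b-m)[2][0];U*=np.sign(U[2]);print('drift',len(b),m,U,np.degrees(np.arccos(U[2])),b[:,2].max(),b[b[:,2].argmax()])
for n,f,(u,v,w,h) in (('s',s,(200,180,140,105)),('t',t,(225,165,120,90))):
    C=cloud(f)[v:v+h,u:u+w].reshape(-1,3); im=f['image'][v:v+h,u:u+w].reshape(-1,3).astype(int)
    r=(C[:,2]>.118)&(C[:,2]<.13)&(im[:,1]>im[:,0]*1.3)&(im[:,1]>im[:,2]*1.1)
    P=C[r]; A=np.c_[2*P[:,:2],np.ones(len(P))];x=np.linalg.lstsq(A,(P[:,:2]**2).sum(1),rcond=None)[0]
    print(n,'potrim',x[:2],np.sqrt(x[2]+x[:2]@x[:2]),len(P))
    r=(C[:,2]>.003)&(C[:,2]<.015)
    print('plate', C[r].min(0),C[r].max(0),(C[r].min(0)+C[r].max(0))/2); print('top z',np.sort(C[:,2])[-5:])
```

```text
head tri (array([ 0.5264, -0.1005,  0.1948]), np.float64(0.004578354293100498))
s rim [ 0.5463 -0.1602] 0.047356498717934084 879 0.12716045558143574
drift 186 [ 0.5355 -0.1121  0.1725] [-0.1687  0.4697  0.8666] 29.93888467218423 0.2034587655823885 [ 0.5283 -0.0959  0.2035]
t rim [ 0.5425 -0.1628] 0.047597858622112715 636 0.12826460558308161
drift 50 [ 0.5267 -0.1105  0.1849] [-0.0972  0.52    0.8486] 31.939461479459798 0.20536397990063704 [ 0.5273 -0.1035  0.2054]
s potrim [0.5533 0.2237] 0.04450769416615653 154
plate [0.2818 0.0203 0.003 ] [0.7356 0.4974 0.015 ] [0.5087 0.2589 0.009 ]
top z [1.0424 1.0424 1.0424 1.0424 1.0424]
t potrim [0.5483 0.2221] 0.045095378429876376 76
plate [0.4107 0.0357 0.003 ] [0.6936 0.4112 0.0148] [0.5521 0.2234 0.0089]
top z [1.1838 1.1838 1.1838 1.1838 1.1838]
```

Head is at about (0.527,-0.100,0.195). That agrees with the text: rim 0.128 plus 0.073·cos28 gives 0.192. Lean is about 28–30° at azimuth ~107°, and the hub centre is (0.544,-0.162). Next, a planner that prints rounded rows.

```bash
cat >> h.py <<'E'
from scipy.spatial.transform import Rotation as Ro
np.set_printoptions(precision=4,suppress=True)
def rot(z,y):
    z=np.array(z,float);z/=np.linalg.norm(z);y=np.array(y,float);y-=z*(y@z);y/=np.linalg.norm(y)
    return Ro.from_matrix(np.c_[np.cross(y,z),y,z])
def plan(pt,Rt,jaw,N=None,cur=None,rounded=True):
    if cur is None:
        s=env.get_state();p=s['ee_pos'];R=Ro.from_quat(s['orientation'])
    else: p,R=cur
    rv=(R.inv()*Rt).as_rotvec(); D=np.array(pt)-p
    if N is None: N=max(1,int(np.ceil(max(np.linalg.norm(D)/.040,np.linalg.norm(rv)/.12))))
    rows=[]
    for i in range(N):
        d=R.inv().apply((np.array(pt)-p)/(N-i)); r=(R.inv()*Rt).as_rotvec()/(N-i)
        d=np.round(d*1000,1); r=np.round(r,3)
        rows.append([jaw]+[float(a) for a in d]+[float(a) for a in r])
        p=p+R.apply(d/1000); R=R*Ro.from_rotvec(r)
    for k in range(0,N,8): print([rows[k:k+8]])
    print('end',p,R.as_quat(),'N',N); return p,R
def st():
    s=env.get_state(); print(s['time_s'],'q',s['qpos'],'p',s['ee_pos'],'F',s['contact_force'],'w',s['width']*91.2)
    return s['ee_pos'],Ro.from_quat(s['orientation'])
E
python3 - <<'E'
from h import *
u=np.array([-.14,.447,.883]);u/=np.linalg.norm(u)
h=np.array([.527,-.1,.195])
R=rot(-u,[.95,.3,0])
c=plan([.25,-.5,.30],Ro.from_quat(env.get_state()['orientation']),91,N=3)
plan(h+.07*u+.02*np.array([0,0,1]),R,91,cur=c)
E
```

```text
[[[91, 18.9, -6.2, -28.9, 0.0, 0.0, 0.0], [91, 19.0, -6.2, -28.9, 0.0, 0.0, 0.0], [91, 18.9, -6.2, -28.9, 0.0, 0.0, 0.0]]]
end [ 0.25 -0.5   0.3 ] [ 0.9837  0.1799 -0.0001 -0.0007] N 3
[[[91, 28.8, -22.1, 1.7, -0.026, -0.028, -0.106], [91, 31.0, -18.9, 0.3, -0.026, -0.028, -0.106], [91, 32.8, -15.5, -1.0, -0.026, -0.028, -0.106], [91, 34.2, -11.9, -2.3, -0.026, -0.028, -0.106], [91, 35.2, -8.2, -3.6, -0.026, -0.028, -0.106], [91, 35.7, -4.3, -4.7, -0.026, -0.028, -0.106], [91, 35.8, -0.4, -5.8, -0.027, -0.028, -0.106], [91, 35.5, 3.6, -6.7, -0.026, -0.028, -0.106]]]
[[[91, 34.7, 7.5, -7.6, -0.027, -0.028, -0.106], [91, 33.4, 11.3, -8.3, -0.026, -0.028, -0.106], [91, 31.8, 15.0, -8.8, -0.026, -0.028, -0.105], [91, 29.8, 18.4, -9.3, -0.027, -0.029, -0.106], [91, 27.4, 21.8, -9.5, -0.026, -0.028, -0.105], [91, 24.7, 24.7, -9.7, -0.027, -0.028, -0.106]]]
end [ 0.5172 -0.0687  0.2769] [ 0.5736  0.7828 -0.143   0.1943] N 14
```

Call:
step_arm(
  steps=[
    [[91,19,-6,-29,0,0,0],[91,19,-6,-29,0,0,0],[91,19,-6,-29,0,0,0],[91,29,-22,1.7,-0.026,-0.028,-0.106],[91,31,-19,0.3,-0.026,-0.028,-0.106],[91,33,-15.5,-1,-0.026,-0.028,-0.106],[91,34,-12,-2.3,-0.026,-0.028,-0.106],[91,35,-8,-3.6,-0.026,-0.028,-0.106]],
  ],
)

```text
time_s: 0.82
ee_pos: [0.3466, -0.3452, 0.2924]
orientation: [0.897, 0.432, -0.057, 0.076]
contact_force: [0.9, -0.7, -0.0]
width: 1.001
```

Call:
step_arm(
  steps=[
    [[91,35.7,-4.3,-4.7,-0.026,-0.028,-0.106],[91,35.8,-0.4,-5.8,-0.027,-0.028,-0.106],[91,35.5,3.6,-6.7,-0.026,-0.028,-0.106],[91,34.7,7.5,-7.6,-0.027,-0.028,-0.106],[91,33.4,11.3,-8.3,-0.026,-0.028,-0.106],[91,31.8,15,-8.8,-0.026,-0.028,-0.105],[91,29.8,18.4,-9.3,-0.027,-0.029,-0.106],[91,27.4,21.8,-9.5,-0.026,-0.028,-0.105]],
  ],
)

```text
time_s: 1.48
ee_pos: [0.4993, -0.0984, 0.2789]
orientation: [0.616, 0.754, -0.136, 0.184]
contact_force: [0.7, -0.9, -0.9]
width: 0.995
```

Call:
step_arm(
  steps=[
    [[91,24.7,24.7,-9.7,-0.027,-0.028,-0.106],[91,0,0,0,0,0,0],[91,0,0,0,0,0,0]],
  ],
)

```text
time_s: 1.73
ee_pos: [0.518, -0.0679, 0.2766]
orientation: [0.572, 0.784, -0.144, 0.194]
contact_force: [0.4, -0.4, -0.3]
width: 0.999
```

Run:
```python
from h import *
p,R=st(); print(R.as_quat(),R.as_matrix())
grab('wrist','w1')
```

```text
1.7333 q [ 0.1491  0.1509  1.7329 -0.5155  1.2232  0.0104] p [ 0.518  -0.0679  0.2766] F [ 0.4085 -0.3697 -0.2796] w 91.13866191793934
[ 0.5722  0.7837 -0.1436  0.1944] [[-0.2695  0.9527  0.1403]
 [ 0.841   0.3038 -0.4476]
 [-0.4691 -0.0026 -0.8831]]
```

View pics/w1.png

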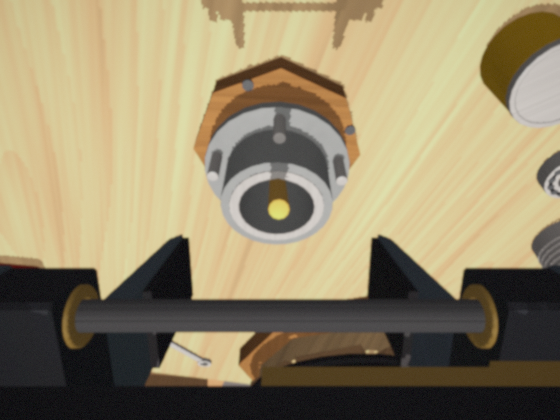

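The drift head (yellow disc) is at (279,209), in line with the jaws; the hub rim is around (278,203).

Run:
```python
from h import *
s=load('scene0');t=load('top0');w=load('w1')
im=cv2.cvtColor(w['image'],cv2.COLOR_RGB2HSV);m=(im[...,0]>18)&(im[...,0]<35)&(im[...,1]>120)&(im[...,2]>140)
m[:190]=0;m[230:]=0;m[:,:255]=0;m[:,300:]=0
v,u=np.nonzero(m);print(len(u),u.mean(),v.mean(),u.min(),u.max(),v.min(),v.max())
c=(u.mean(),v.mean())
print(tri(s,(130.1,234.7),w,c),tri(t,(408.4,213.8),w,c),dep(w,*c))
C=cloud(w)[m]; print('head depth',np.median(C,0))
C=cloud(w)[150:250,190:360].reshape(-1,3)
P=C[(C[:,2]>.122)&(C[:,2]<.133)];A=np.c_[2*P[:,:2],np.ones(len(P))];x=np.linalg.lstsq(A,(P[:,:2]**2).sum(1),rcond=None)[0]
print('rim',x[:2],np.sqrt(x[2]+x[:2]@x[:2]),len(P))
```

```text
263 278.70722433460077 206.55893536121673 268 289 199 217
(array([ 0.5282, -0.0983,  0.1973]), np.float64(0.0016421810555690098)) (array([ 0.5275, -0.1027,  0.194 ]), np.float64(0.00282204621595203)) [ 0.5273 -0.0976  0.1992]
head depth [ 0.5271 -0.0974  0.1993]
rim [ 0.544  -0.1599] 0.047195245072008514 4808
```

Run:
```python
from h import *
p,R=st(); H=np.array([.5273,-.0975,.199]); u=-R.as_matrix()[:,2]
plan(H-.046*u,R,60,N=6)
```

```text
1.7833 q [ 0.1467  0.15    1.7332 -0.5158  1.2234  0.0104] p [ 0.5176 -0.0692  0.277 ] F [-0.3439  0.1441 -0.2191] w 90.99753134114684
[[[60, 1.7, 0.2, 21.5, 0.0, 0.0, 0.0], [60, 1.7, 0.1, 21.5, 0.0, 0.0, 0.0], [60, 1.7, 0.2, 21.5, 0.0, 0.0, 0.0], [60, 1.7, 0.1, 21.5, 0.0, 0.0, 0.0], [60, 1.7, 0.2, 21.4, 0.0, 0.0, 0.0], [60, 1.7, 0.1, 21.5, 0.0, 0.0, 0.0]]]
end [ 0.5337 -0.1182  0.1584] [ 0.5732  0.7829 -0.1438  0.1945] N 6
```

Call:
step_arm(
  steps=[
    [[60,2.5,0.2,21.5,0,0,0],[60,2.5,0.2,21.5,0,0,0],[60,2,0.2,21.5,0,0,0],[60,1.5,0.2,21.5,0,0,0],[60,1,0.1,21.5,0,0,0],[60,0.5,0,21.5,0,0,0],[60,0,0,0,0,0,0],[60,0,0,0,0,0,0]],
  ],
)

```text
time_s: 2.45
ee_pos: [0.533, -0.1205, 0.1586]
orientation: [0.575, 0.782, -0.144, 0.194]
contact_force: [1.1, -0.9, 0.7]
width: 0.661
```

Run:
```python
from h import *
p,R=st()
grab('wrist','w2');f=grab('scene','s2');crop(f,50,150,200,150,4,'s2c')
```

```text
2.45 q [ 0.0382  0.2691  1.9002 -0.6007  0.9313  0.0913] p [ 0.533  -0.1205  0.1586] F [ 1.0851 -0.8781  0.6642] w 60.28646538465657
```

View pics/w2.png

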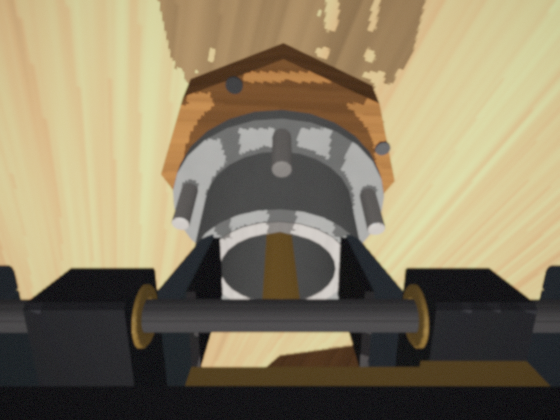

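View pics/s2c.png

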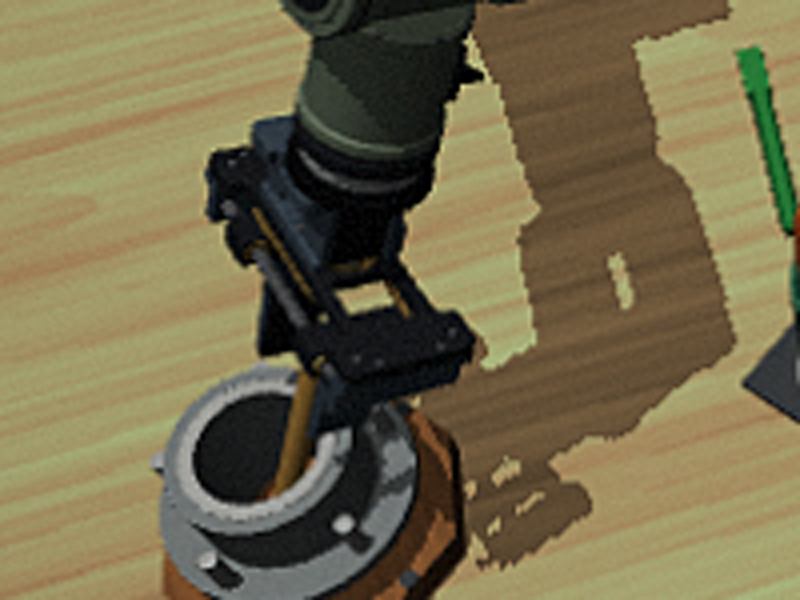

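The drift lies between the fingers, at wrist x≈281, centred. Closing.

Call:
step_arm(
  steps=[
    [[5,0,0,0,0,0,0],[5,0,0,0,0,0,0],[5,0,0,0,0,0,0],[5,0,0,0,0,0,0],[5,0,0,0,0,0,0],[5,0,0,0,0,0,0],[5,0,0,0,0,0,0],[5,0,0,0,0,0,0]],
  ],
)

```text
time_s: 3.22
ee_pos: [0.5343, -0.1187, 0.1587]
orientation: [0.573, 0.783, -0.143, 0.195]
contact_force: [1.1, -0.6, -0.8]
width: 0.172
```

Call:
step_arm(
  steps=[
    [[5,0,0,-5,0,0,0],[5,0,0,-10,0,0,0],[5,0,0,-20,0,0,0],[5,0,0,-25,0,0,0],[5,0,0,-25,0,0,0],[5,0,0,-25,0,0,0],[5,0,0,-25,0,0,0],[5,0,0,-20,0,0,0]],
  ],
)

```text
time_s: 3.88
ee_pos: [0.5117, -0.0476, 0.2975]
orientation: [0.574, 0.783, -0.142, 0.195]
contact_force: [0.6, -0.8, -3.3]
width: 0.173
```

Run:
```python
from h import *
p,R=st()
f=grab('wrist','w3');grab('scene','s3');grab('top','t3')
```

```text
3.8833 q [ 0.1921  0.1339  1.6996 -0.5054  1.2854  0.0257] p [ 0.5117 -0.0476  0.2975] F [ 0.5873 -0.7851 -3.2683] w 15.73403006966137
```

View pics/s3.png

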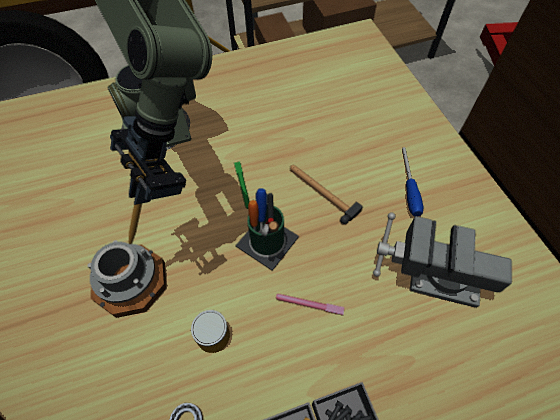

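View pics/w3.png

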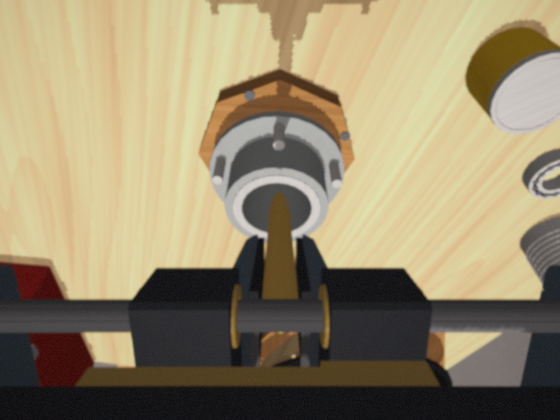

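Run:
```python
from h import *
w=load('w3');p,R=st()
C=cloud(w); im=cv2.cvtColor(w['image'],cv2.COLOR_RGB2HSV)
m=(im[...,0]>14)&(im[...,0]<32)&(im[...,1]>120); m[:185]=0;m[235:]=0;m[:,:262]=0;m[:,300:]=0
P=(C[m]-p)@R.as_matrix(); r=np.nonzero(m)[0]
for k in range(185,235,5):
    q=P[(r>=k)&(r<k+5)]
    if len(q):print(k,len(q),np.median(q,0))
c=plan([.53,-.02,.42],rot([0,0,-1],[.95,.3,0]),5)
plan([.57,.125,.42],rot([0,0,-1],[.95,.3,0]),5,cur=c)
```

```text
4.0333 q [ 0.1912  0.1346  1.7013 -0.507   1.2812  0.0263] p [ 0.5126 -0.0482  0.2967] F [-0.2115  0.9061 -3.3995] w 15.506594459407868
190 11 [ 0.0073 -0.0007  0.1301]
195 50 [ 0.0085 -0.0006  0.1126]
200 71 [ 0.009  -0.0005  0.0957]
205 89 [ 0.0087 -0.0005  0.0836]
210 95 [ 0.0085 -0.0004  0.0714]
215 103 [ 0.0082 -0.0004  0.0599]
220 105 [ 0.008  -0.0003  0.0496]
225 112 [ 0.0079 -0.0003  0.0398]
230 107 [ 0.0078 -0.0003  0.0305]
[[[5, -7.7, 5.1, -23.8, 0.0, 0.098, 0.0], [5, -5.4, 5.1, -24.4, 0.001, 0.097, 0.0], [5, -3.0, 5.0, -24.9, 0.0, 0.098, 0.0], [5, -0.5, 5.1, -25.0, 0.001, 0.097, 0.0], [5, 1.9, 5.0, -25.0, 0.0, 0.098, 0.001]]]
end [ 0.53 -0.02  0.42] [ 0.5913  0.8065  0.0002 -0.    ] N 5
[[[5, 31.6, 20.4, 0.0, 0.0, -0.0, -0.0], [5, 31.5, 20.5, 0.0, 0.0, -0.0, -0.0], [5, 31.6, 20.4, 0.0, 0.0, -0.0, -0.0], [5, 31.5, 20.5, 0.0, 0.0, -0.0, -0.0]]]
end [0.57  0.125 0.42 ] [ 0.5913  0.8065  0.0002 -0.    ] N 4
```

Call:
step_arm(
  steps=[
    [[5,-7.7,5,-24,0,0.098,0],[5,-5.4,5,-24.5,0,0.097,0],[5,-3,5,-25,0,0.098,0],[5,-0.5,5,-25,0,0.097,0],[5,2,5,-25,0,0.098,0],[5,31.5,20.5,0,0,0,0],[5,31.5,20.5,0,0,0,0],[5,31.5,20.5,0,0,0,0]],
  ],
)

```text
time_s: 4.7
ee_pos: [0.5605, 0.0866, 0.4174]
orientation: [0.593, 0.805, -0.002, -0.001]
contact_force: [1.3, -0.3, -4.0]
width: 0.167
```

Call:
step_arm(
  steps=[
    [[5,31.5,20.5,0,0,0,0],[5,0,0,0,0,0,0],[5,0,0,0,0,0,0],[5,0,0,0,0,0,0]],
  ],
)

```text
time_s: 5.03
ee_pos: [0.5698, 0.1234, 0.4173]
orientation: [0.591, 0.806, -0.002, -0.001]
contact_force: [-0.0, -0.3, -2.5]
width: 0.169
```

Run:
```python
from h import *
p,R=st(); print(R.as_quat())
f=grab('wrist','w4');grab('scene','s4');grab('top','t4')
```

```text
5.0333 q [ 0.1946  0.2898  1.1114 -0.002   1.7449 -0.1112] p [0.5698 0.1234 0.4173] F [-0.0306 -0.3145 -2.5303] w 15.374389501133724
[ 0.5913  0.8065 -0.0023 -0.0008]
```

View pics/w4.png

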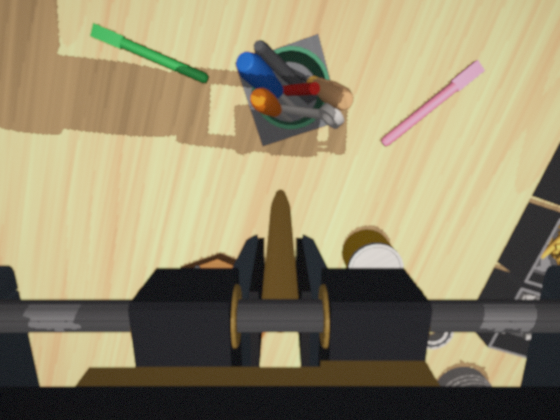

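View pics/s4.png

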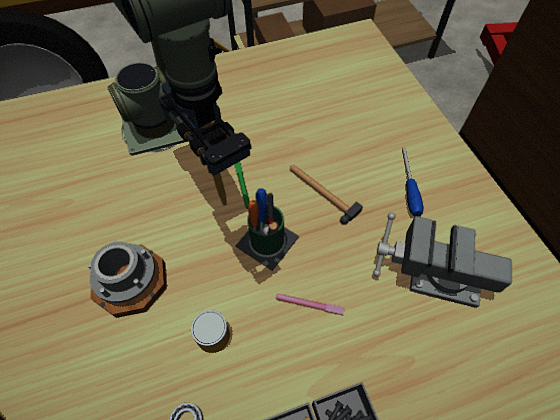

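Run:
```python
from h import *
w=load('w4');t=load('t4')
a=cv2.resize(w['image'][20:160,220:370,::-1],(600,560),interpolation=cv2.INTER_CUBIC)
cv2.imwrite('pics/w4c.png',a)
crop(t,225,155,120,100,6,'t4c')
C=cloud(w)
x=w['image'].astype(int)
r=(C[...,2]>.115)&(C[...,2]<.13)&(x[...,1]>x[...,0]*1.25)&(x[...,1]>1.05*x[...,2]); r[160:]=0;r[:,:220]=0;r[:,370:]=0
P=C[r];A=np.c_[2*P[:,:2],np.ones(len(P))];s=np.linalg.lstsq(A,(P[:,:2]**2).sum(1),rcond=None)[0]
print(len(P),s[:2],np.sqrt(s[2]+s[:2]@s[:2]))
v,u=np.nonzero(r);e=cv2.fitEllipse(np.c_[u,v].astype(np.float32));print(e)
# ortho map, image: right=+x? use world y right, x up
O=np.zeros((140,140,3),np.uint8);Z=np.full((140,140),-1.)
sub=C[20:160,220:370].reshape(-1,3);col=w['image'][20:160,220:370].reshape(-1,3)
i=np.round(70-(sub[:,0]-.55)*1000/1.).astype(int);j=np.round(70+(-sub[:,1]+.222)*1000).astype(int)
for a,b,z,c in zip(i,j,sub[:,2],col):
    for da in(0,1):
        for db in(0,1):
            A,B=a+da,b+db
            if 0<=A<140 and 0<=B<140 and z>Z[A,B]: Z[A,B]=z;O[A,B]=c
Zi=np.clip((Z)/.2*255,0,255).astype(np.uint8)
H=cv2.applyColorMap(Zi,cv2.COLORMAP_JET)
big=np.hstack([cv2.resize(k,(390,390),interpolation=cv2.INTER_NEAREST) for k in (O[:,:,::-1].copy(),H)])
cv2.imwrite('pics/o4.png',big)
```

```text
616 [0.551  0.2225] 0.04485715180416784
((290.3492736816406, 87.3672866821289), (73.90586853027344, 78.40765380859375), 8.371878623962402)
```

View pics/w4c.png

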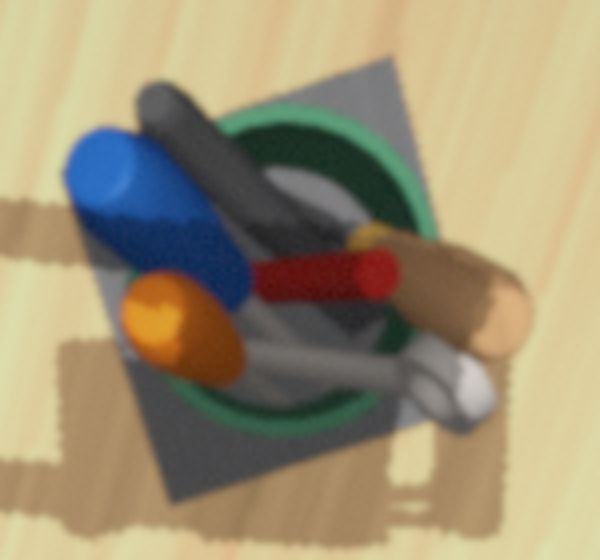

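View pics/o4.png

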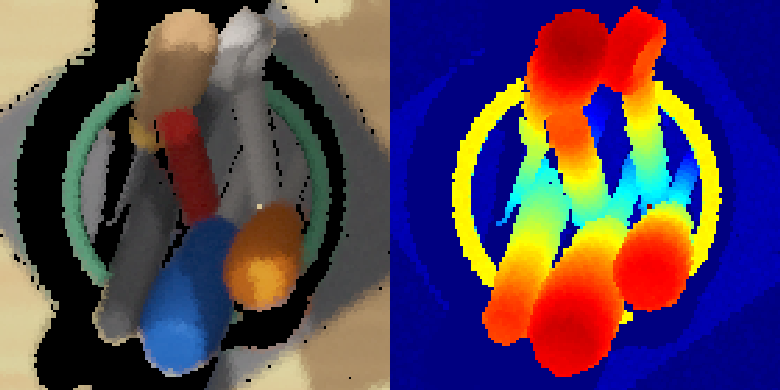

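View pics/t4c.png

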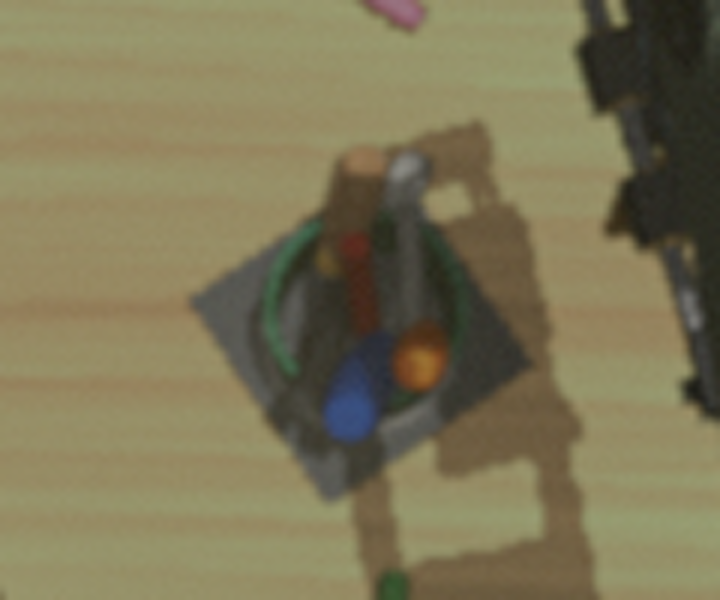

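Run:
```python
from h import *
w=load('w4');C=cloud(w)[15:160,215:370].reshape(-1,3)
pc=np.array([.551,.2225])
S=C[(C[:,2]>.03)&(np.linalg.norm(C[:,:2]-pc,axis=1)<.075)]
rr=np.linalg.norm(S[:,:2]-pc,axis=1)
T=S[~((abs(rr-.0455)<.006)&(S[:,2]<.13))]
best=[]
for a in np.radians(np.arange(0,360,5)):
  for r in (.028,.030,.032,.033):
    c=pc+r*np.array([np.cos(a),np.sin(a)])
    d=np.linalg.norm(T[:,:2]-c,axis=1)
    best.append((np.percentile(np.sort(d)[:8],50),np.degrees(a),r,c))
best.sort(key=lambda x:-x[0])
for b in best[:14]:print(b)
c=best[0][3]
for c in (best[0][3],np.array([.555,.254])):
  for yaw in range(0,180,15):
    ya=np.array([np.cos(np.radians(yaw)),np.sin(np.radians(yaw))]);xa=np.array([-ya[1],ya[0]])
    q=T[:,:2]-c; Y=q@ya;X=q@xa
    i=(abs(X)<.018)&(abs(Y)<.026)
    print(c,yaw,'maxz in footprint',np.sort(T[i,2])[-10:][0] if i.sum()>10 else None)
```

```text
(np.float64(0.008602907229158754), np.float64(70.0), 0.033, array([0.5623, 0.2535]))
(np.float64(0.008574313087293828), np.float64(65.0), 0.033, array([0.5649, 0.2524]))
(np.float64(0.008475420411450905), np.float64(75.0), 0.033, array([0.5595, 0.2544]))
(np.float64(0.008087062779169655), np.float64(80.0), 0.033, array([0.5567, 0.255 ]))
(np.float64(0.007839607712169343), np.float64(59.99999999999999), 0.033, array([0.5675, 0.2511]))
(np.float64(0.0076192739750606), np.float64(70.0), 0.032, array([0.5619, 0.2526]))
(np.float64(0.007582437589606281), np.float64(65.0), 0.032, array([0.5645, 0.2515]))
(np.float64(0.007527794872148741), np.float64(85.0), 0.033, array([0.5539, 0.2554]))
(np.float64(0.007492790355366041), np.float64(75.0), 0.032, array([0.5593, 0.2534]))
(np.float64(0.007172909869604623), np.float64(80.0), 0.032, array([0.5566, 0.254 ]))
(np.float64(0.006955974716685366), np.float64(59.99999999999999), 0.032, array([0.567 , 0.2502]))
(np.float64(0.0068905907852824105), np.float64(345.0), 0.03, array([0.58  , 0.2147]))
(np.float64(0.006884945815721659), np.float64(90.0), 0.
[... 757 characters left out ...]
5 maxz in footprint 0.15878983414101877
[0.555 0.254] 0 maxz in footprint 0.1378343595057775
[0.555 0.254] 15 maxz in footprint 0.1310951144926083
[0.555 0.254] 30 maxz in footprint 0.13001877236885173
[0.555 0.254] 45 maxz in footprint 0.1362010844774485
[0.555 0.254] 60 maxz in footprint 0.13240055773989395
[0.555 0.254] 75 maxz in footprint 0.14696857653038609
[0.555 0.254] 90 maxz in footprint 0.15998751561685387
[0.555 0.254] 105 maxz in footprint 0.15872893330810212
[0.555 0.254] 120 maxz in footprint 0.15217727374389045
[0.555 0.254] 135 maxz in footprint 0.15217727374389045
[0.555 0.254] 150 maxz in footprint 0.15918555004711693
[0.555 0.254] 165 maxz in footprint 0.15918555004711693
```

Run:
```python
from h import *
w=load('w4');s=load('s4');t=load('t4')
a=cv2.resize(w['image'][175:245,245:315,::-1],(390,390),interpolation=cv2.INTER_CUBIC)
b=cv2.resize(s['image'][160:220,190:250,::-1],(390,390),interpolation=cv2.INTER_CUBIC)
cv2.imwrite('pics/f4.png',np.hstack([a,b]))
p,R=st();Ci=cloud(w);im=cv2.cvtColor(w['image'],cv2.COLOR_RGB2HSV)
P=(Ci-p)@R.as_matrix()
for k in range(188,236,4):
    r=P[k,262:300]; i=(abs(r[:,1])<.03)&(r[:,2]<.16)&(r[:,2]>.0)
    q=r[i]; 
    if len(q): print(k,np.nonzero(i)[0].min()+262,np.nonzero(i)[0].max()+262,'mid y',(q[:,1].min()+q[:,1].max())/2,'x',np.median(q[:,0]),'z',np.median(q[:,2]))
```

```text
5.1833 q [ 0.1932  0.2879  1.1103 -0.0013  1.7449 -0.111 ] p [0.5697 0.1227 0.4189] F [ 0.5326 -0.4982 -2.9369] w 15.174357925906225
192 275 284 mid y 0.00023518268174967322 x 0.01052320242538959 z 0.129138324848941
196 274 286 mid y 0.0007728843586414826 x 0.01157013395988086 z 0.11061323668010124
200 272 288 mid y 0.0008204283246167348 x 0.01134493717284138 z 0.09864031910762586
204 271 289 mid y 0.000886730539857359 x 0.010930813599269437 z 0.08827032896842404
208 270 290 mid y 0.0009161463407599273 x 0.01070434335074034 z 0.07810576655784701
212 270 290 mid y 0.0010054105311715416 x 0.01048645849233245 z 0.06873876818921247
216 269 290 mid y 0.0004789209712957117 x 0.010148390112927995 z 0.06031729050758794
220 269 291 mid y 0.0010568644112049176 x 0.009741746645403128 z 0.05276381153453361
224 269 291 mid y 0.0010883503862758352 x 0.009626143073802818 z 0.04482639669844716
228 268 291 mid y 0.0006267007916728657 x 0.009566722907688431 z 0.037327825734791605
232 268 292 mid y 0.001133397215392159 x 0.009335541226542806 z 0.030677366046764763
```

View pics/f4.png

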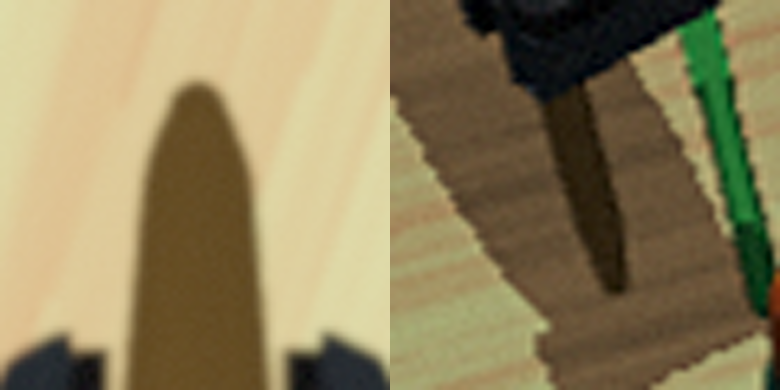

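Run:
```python
from h import *
w=load('w4');s=load('s4')
p=np.array([.5698,.1234,.4173]);R=Ro.from_quat(env.get_state()['orientation'])
q,e=tri(w,(280.9,190.8),s,(224.7,204));print(q,e,'tool',R.inv().apply(q-p))
foot=np.array([.0035,.0008,.1435])
o,d=ray(w,280.9,190.8); d/=np.linalg.norm(d)
n=R.apply([0,0,1]); f=o+d*(((p+R.apply([0,0,.1435])-o)@n)/(d@n)); print('foot at tool z .1435:',f,R.inv().apply(f-p))
```

```text
[0.5687 0.1298 0.2714] 0.0004016419687586124 tool [0.0066 0.001  0.1459]
foot at tool z .1435: [0.5686 0.1305 0.2738] [0.0073 0.0012 0.1435]
```

Run:
```python
from h import *
p,R=st()
Rn=rot([0,0,-1],[.95,.3,0])*Ro.from_rotvec([0,-.03,0])
c=plan([.558,.252,.40],Rn,5,N=6)
```

```text
5.1833 q [ 0.1932  0.2879  1.1103 -0.0013  1.7449 -0.111 ] p [0.5697 0.1227 0.4189] F [ 0.5326 -0.4982 -2.9369] w 15.174357925906225
[[[5, 21.1, 4.6, 3.1, -0.0, -0.005, -0.0], [5, 21.2, 4.6, 3.0, -0.0, -0.005, -0.0], [5, 21.2, 4.6, 2.9, -0.0, -0.005, -0.0], [5, 21.2, 4.6, 2.8, -0.001, -0.005, -0.001], [5, 21.2, 4.6, 2.7, -0.0, -0.004, -0.0], [5, 21.2, 4.6, 2.6, -0.001, -0.005, -0.001]]]
end [0.558 0.252 0.4  ] [ 0.591   0.8065 -0.0088  0.0122] N 6
```

Call:
step_arm(
  steps=[
    [[5,21.2,4.6,3,0,-0.005,0],[5,21.2,4.6,3,0,-0.005,0],[5,21.2,4.6,3,0,-0.005,0],[5,21.2,4.6,3,0,-0.005,0],[5,21.2,4.6,2.7,0,-0.005,0],[5,21.2,4.6,2.6,0,-0.005,0],[5,0,0,0,0,0,0],[5,0,0,0,0,0,0]],
  ],
)

```text
time_s: 5.85
ee_pos: [0.5578, 0.2533, 0.3998]
orientation: [0.591, 0.807, -0.01, 0.012]
contact_force: [-1.3, 0.3, -3.3]
width: 0.164
```

Run:
```python
from h import *
p,R=st()
w=grab('wrist','w5');s=grab('scene','s5')
a=cv2.resize(w['image'][155:275,200:360,::-1],(400,300),interpolation=cv2.INTER_CUBIC)
b=cv2.resize(s['image'][165:255,190:310,::-1],(400,300),interpolation=cv2.INTER_CUBIC)
cv2.imwrite('pics/f5.png',np.hstack([a,b]))
Ci=cloud(w)
P=(Ci-p)
for k in range(184,236,6):
    r=P[k,262:300]; i=(np.hypot(r[:,0],r[:,1])<.03)&(r[:,2]>-.16)&(r[:,2]<.0)
    q=r[i]; 
    if len(q): print(k,np.nonzero(i)[0].min()+262,np.nonzero(i)[0].max()+262,np.median(q,0))
```

```text
5.85 q [ 0.4243  0.3418  1.079  -0.0312  1.726   0.1133] p [0.5578 0.2533 0.3998] F [-1.2811  0.3009 -3.2956] w 14.983096898810693
190 277 283 [-0.0011  0.0055 -0.1376]
196 274 286 [-0.0019  0.0074 -0.1094]
202 271 288 [-0.0022  0.0075 -0.0916]
208 270 290 [-0.0019  0.0074 -0.0763]
214 269 290 [-0.0021  0.0074 -0.0628]
220 269 291 [-0.0019  0.0077 -0.0506]
226 268 291 [-0.0022  0.0078 -0.0396]
232 268 292 [-0.0019  0.0076 -0.0294]
```

View pics/f5.png

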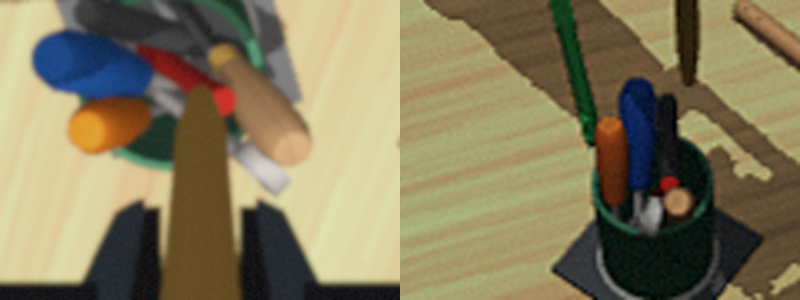

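View pics/w5.png

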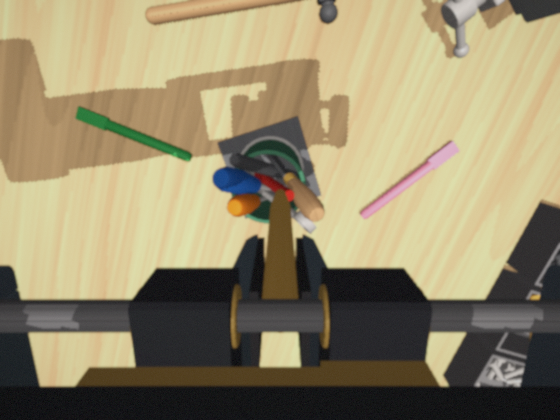

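Drift is vertical over the gap on the pot's +y side (axis ≈ (.558,.2537)). Rechecking the gap from this new viewpoint.

Run:
```python
from h import *
w=load('w5');x=w['image'].astype(int);C=cloud(w)
pc=np.array([.551,.2225])
r=(C[...,2]>.115)&(C[...,2]<.13)&(x[...,1]>x[...,0]*1.25)&(x[...,1]>1.05*x[...,2])&(np.linalg.norm(C[...,:2]-pc,axis=-1)<.06)
P=C[r];A=np.c_[2*P[:,:2],np.ones(len(P))];s=np.linalg.lstsq(A,(P[:,:2]**2).sum(1),rcond=None)[0]
print('pot',len(P),s[:2],np.sqrt(s[2]+s[:2]@s[:2]))
O=np.zeros((140,140,3),np.uint8);Z=np.full((140,140),-1.)
k=(C[...,2]<.215)&(np.linalg.norm(C[...,:2]-pc,axis=-1)<.1);sub=C[k];col=w['image'][k]
i=np.round(70-(sub[:,0]-.55)*1000).astype(int);j=np.round(70+(-sub[:,1]+.222)*1000).astype(int)
for a,b,z,c in zip(i,j,sub[:,2],col):
    for da in(0,1):
        for db in(0,1):
            A,B=a+da,b+db
            if 0<=A<140 and 0<=B<140 and z>Z[A,B]: Z[A,B]=z;O[A,B]=c
H=cv2.applyColorMap(np.clip(Z/.2*255,0,255).astype(np.uint8),cv2.COLORMAP_JET)
ims=[cv2.resize(q,(390,390),interpolation=cv2.INTER_NEAREST) for q in (O[:,:,::-1].copy(),H)]
for q in ims: cv2.circle(q,(int((70+.222*1000-253.5)*2.786),int((70-(.558-.55)*1000)*2.786)),22,(255,255,255),1)
cv2.imwrite('pics/o5.png',np.hstack(ims))
S=sub[sub[:,2]>.03];rr=np.linalg.norm(S[:,:2]-pc,axis=1)
T=S[(rr<.06)&~((abs(rr-.0455)<.006)&(S[:,2]<.13))]
for c in ([.558,.2535],[.562,.2535],[.5545,.2545],[.558,.2545]):
    d=np.linalg.norm(T[:,:2]-c,axis=1);o=np.argsort(d)[:12];print(c,d[o][5],T[o[5]])
```

```text
pot 473 [0.5508 0.2241] 0.04486567156122717
[0.558, 0.2535] 0.0051442252118678615 [0.5547 0.2496 0.0492]
[0.562, 0.2535] 0.006472654591753052 [0.56   0.2474 0.0687]
[0.5545, 0.2545] 0.004923909087843023 [0.5512 0.2508 0.0454]
[0.558, 0.2545] 0.005969802103161019 [0.5548 0.2495 0.0569]
```

View pics/o5.png

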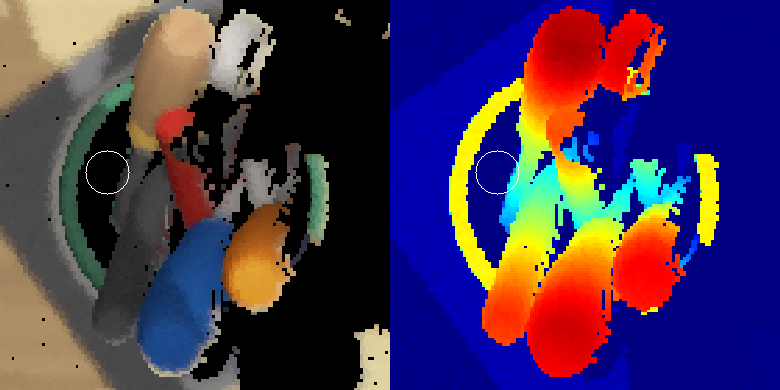

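Call:
step_arm(
  steps=[
    [[5,-0.6,2,0,0,0,0],[5,0.4,0,14,0,0,0],[5,0.4,0,14,0,0,0],[5,0.4,0,14,0,0,0],[5,0.4,0,14,0,0,0],[5,0.4,0,14,0,0,0],[5,0.4,0,14,0,0,0],[5,0.4,0,12,0,0,0]],
  ],
)

```text
time_s: 6.62
ee_pos: [0.5603, 0.252, 0.3034]
orientation: [0.592, 0.806, -0.01, 0.012]
contact_force: [0.9, -0.2, -3.7]
width: 0.167
```

Run:
```python
from h import *
p,R=st()
w=grab('wrist','w6');s=grab('scene','s6')
a=cv2.resize(w['image'][155:275,200:360,::-1],(400,300),interpolation=cv2.INTER_CUBIC)
b=cv2.resize(s['image'][165:285,190:350,::-1],(400,300),interpolation=cv2.INTER_CUBIC)
cv2.imwrite('pics/f6.png',np.hstack([a,b]))
```

```text
6.6167 q [ 0.4206  0.3486  1.3001 -0.0307  1.4976  0.1189] p [0.5603 0.252  0.3034] F [ 0.8885 -0.1502 -3.7201] w 15.274665935637845
```

View pics/f6.png

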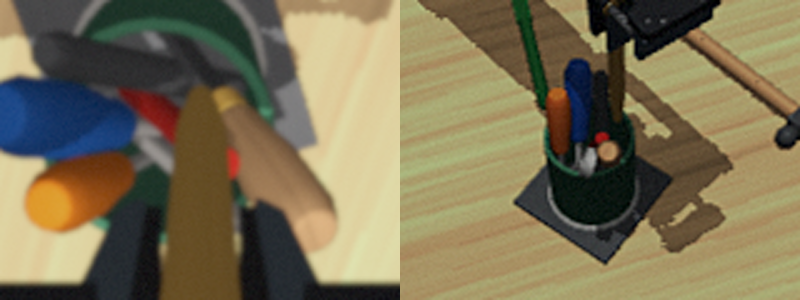

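Call:
step_arm(
  steps=[
    [[5,1,0,5,0,0,0],[5,0.2,0,6,0,0,0],[5,0.2,0,6,0,0,0],[5,0.2,0,6,0,0,0],[5,0.2,0,6,0,0,0],[5,0.2,0,6,0,0,0],[5,0.2,0,6,0,0,0],[5,0,0,0,0,0,0]],
  ],
)

```text
time_s: 7.38
ee_pos: [0.5591, 0.254, 0.2613]
orientation: [0.591, 0.806, -0.011, 0.011]
contact_force: [-0.5, -0.3, -3.6]
width: 0.168
```

Run:
```python
from h import *
p,R=st()
w=grab('wrist','w7');s=grab('scene','s7')
a=cv2.resize(w['image'][135:255,200:360,::-1],(400,300),interpolation=cv2.INTER_CUBIC)
b=cv2.resize(s['image'][165:285,190:350,::-1],(400,300),interpolation=cv2.INTER_CUBIC)
cv2.imwrite('pics/f7.png',np.hstack([a,b]))
```

```text
7.3833 q [ 0.4243  0.363   1.3811 -0.0308  1.405   0.1236] p [0.5591 0.254  0.2613] F [-0.5393 -0.3436 -3.629 ] w 15.33528111873675
```

View pics/f7.png

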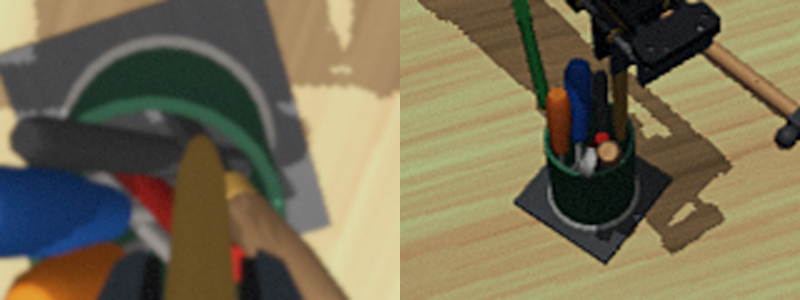

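Foot is at z≈0.116, just inside the rim with no contact. Continuing slowly.

Call:
step_arm(
  steps=[
    [[5,0.1,0,5,0,0,0],[5,0.1,0,5,0,0,0],[5,0.1,0,5,0,0,0],[5,0.1,0,5,0,0,0],[5,0.1,0,5,0,0,0],[5,0.1,0,5,0,0,0],[5,0,0,0,0,0,0]],
  ],
)

```text
time_s: 8.07
ee_pos: [0.5592, 0.2536, 0.2315]
orientation: [0.591, 0.806, -0.011, 0.011]
contact_force: [-0.8, -0.2, -3.0]
width: 0.166
```

Run:
```python
from h import *
p,R=st()
w=grab('wrist','w8');s=grab('scene','s8')
a=cv2.resize(w['image'][105:225,200:360,::-1],(400,300),interpolation=cv2.INTER_CUBIC)
b=cv2.resize(s['image'][165:285,190:350,::-1],(400,300),interpolation=cv2.INTER_CUBIC)
cv2.imwrite('pics/f8.png',np.hstack([a,b]))
```

```text
8.0667 q [ 0.4236  0.3762  1.4349 -0.0312  1.3377  0.1251] p [0.5592 0.2536 0.2315] F [-0.7986 -0.2261 -2.993 ] w 15.119104919992184
```

View pics/f8.png

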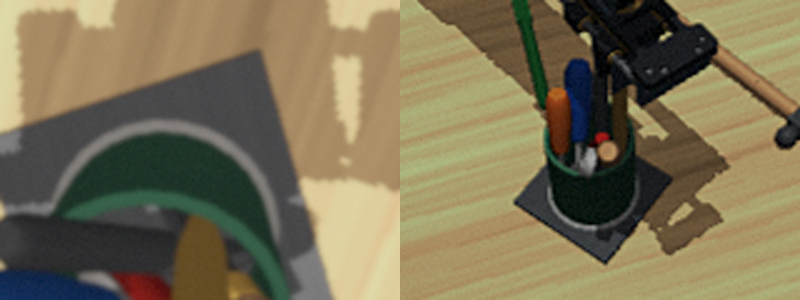

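Call:
step_arm(
  steps=[
    [[5,0.1,0,4,0,0,0],[5,0.1,0,4,0,0,0],[5,0.1,0,4,0,0,0],[5,0.1,0,4,0,0,0],[5,0.1,0,4,0,0,0]],
  ],
)

```text
time_s: 8.58
ee_pos: [0.5598, 0.2538, 0.2125]
orientation: [0.591, 0.806, -0.01, 0.012]
contact_force: [-0.9, 0.6, -3.2]
width: 0.169
```

Call:
step_arm(
  steps=[
    [[5,0.1,0,4,0,0,0],[5,0.1,0,4,0,0,0],[5,0.1,0,4,0,0,0],[5,0.1,0,4,0,0,0]],
  ],
)

```text
time_s: 8.92
ee_pos: [0.5599, 0.2537, 0.1965]
orientation: [0.591, 0.806, -0.009, 0.012]
contact_force: [0.8, 0.2, -3.1]
width: 0.167
```

Still no contact force; foot at ≈0.051.

Call:
step_arm(
  steps=[
    [[5,0.1,0,4,0,0,0],[5,0.1,0,4,0,0,0],[5,0.1,0,4,0,0,0]],
  ],
)

```text
time_s: 9.17
ee_pos: [0.5601, 0.2539, 0.1848]
orientation: [0.591, 0.806, -0.009, 0.012]
contact_force: [-0.3, 0.9, -2.5]
width: 0.17
```

Call:
step_arm(
  steps=[
    [[5,0.1,0,4,0,0,0],[5,0.1,0,4,0,0,0],[5,0.1,0,4,0,0,0]],
  ],
)

```text
time_s: 9.42
ee_pos: [0.5601, 0.2538, 0.1728]
orientation: [0.591, 0.806, -0.009, 0.012]
contact_force: [0.8, 0.9, -2.8]
width: 0.167
```

Run:
```python
from h import *
p,R=st()
w=grab('wrist','w9');s=grab('scene','s9')
b=cv2.resize(s['image'][150:285,180:360,::-1],(800,600),interpolation=cv2.INTER_CUBIC)
cv2.imwrite('pics/f9.png',b)
```

```text
9.4167 q [ 0.4232  0.4112  1.53   -0.0322  1.2041  0.1291] p [0.5601 0.2538 0.1728] F [ 0.792   0.8691 -2.8387] w 15.267166506265403
```

View pics/f9.png

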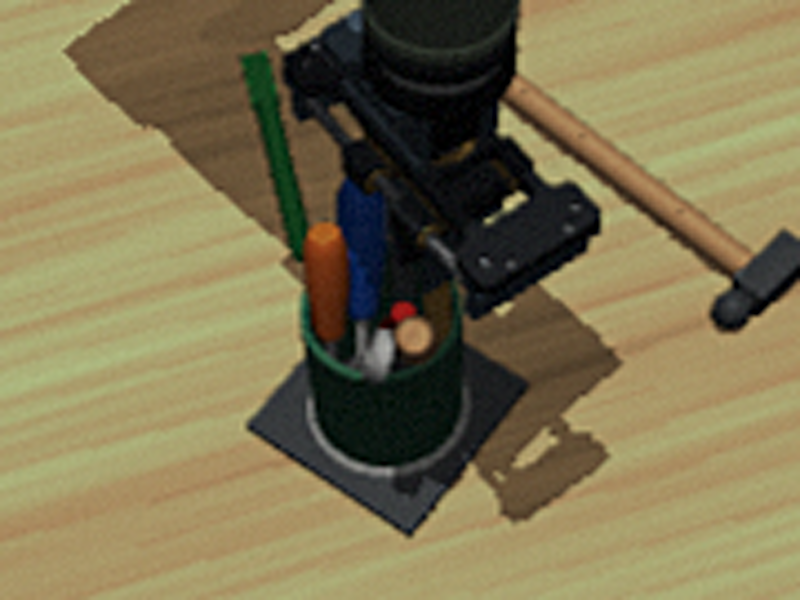

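View pics/w9.png

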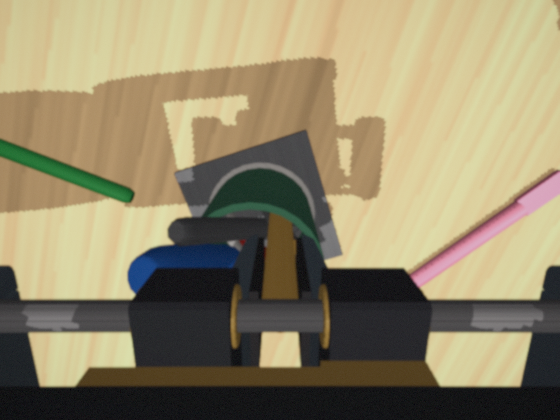

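Call:
step_arm(
  steps=[
    [[5,0.1,0,3,0,0,0],[5,0.1,0,3,0,0,0],[5,0.1,0,3,0,0,0]],
  ],
)

```text
time_s: 9.77
ee_pos: [0.5602, 0.2539, 0.1641]
orientation: [0.591, 0.806, -0.009, 0.012]
contact_force: [0.5, 1.2, -1.8]
width: 0.166
```

Call:
step_arm(
  steps=[
    [[5,0,0,2,0,0,0],[5,0,0,2,0,0,0],[5,0,0,0,0,0,0]],
  ],
)

```text
time_s: 10.02
ee_pos: [0.5601, 0.2537, 0.1596]
orientation: [0.591, 0.806, -0.009, 0.012]
contact_force: [1.1, 2.4, -4.8]
width: 0.169
```

Call:
step_arm(
  steps=[
    [[5,0,0,1.5,0,0,0],[5,0,0,1.5,0,0,0],[5,0,0,0,0,0,0]],
  ],
)

```text
time_s: 10.27
ee_pos: [0.5601, 0.2536, 0.1568]
orientation: [0.591, 0.806, -0.009, 0.012]
contact_force: [1.8, 3.0, -3.7]
width: 0.168
```

Call:
step_arm(
  steps=[
    [[5,0,0,1,0,0,0],[5,0,0,1,0,0,0],[5,0,0,0,0,0,0]],
  ],
)

```text
time_s: 10.52
ee_pos: [0.5601, 0.2535, 0.155]
orientation: [0.591, 0.806, -0.009, 0.012]
contact_force: [1.4, 2.4, -2.7]
width: 0.167
```

Call:
step_arm(
  steps=[
    [[5,0,0,1,0,0,0],[5,0,0,1,0,0,0],[5,0,0,0,0,0,0]],
  ],
)

```text
time_s: 10.77
ee_pos: [0.5601, 0.2534, 0.153]
orientation: [0.591, 0.806, -0.009, 0.012]
contact_force: [2.2, 2.8, -2.7]
width: 0.169
```

Call:
step_arm(
  steps=[
    [[5,0,0,1,0,0,0],[5,0,0,0,0,0,0]],
  ],
)

```text
time_s: 10.93
ee_pos: [0.5602, 0.2534, 0.1527]
orientation: [0.591, 0.806, -0.009, 0.012]
contact_force: [0.2, 2.6, 2.0]
width: 0.165
```

Call:
step_arm(
  steps=[
    [[5,0,0,1,0,0,0],[5,0,0,0,0,0,0]],
  ],
)

```text
time_s: 11.1
ee_pos: [0.5604, 0.2534, 0.1525]
orientation: [0.591, 0.806, -0.009, 0.013]
contact_force: [-0.8, 1.9, 5.1]
width: 0.166
```

Call:
step_arm(
  steps=[
    [[5,0,0,1,0,0,0],[5,0,0,0,0,0,0]],
  ],
)

```text
time_s: 11.27
ee_pos: [0.5606, 0.2535, 0.1524]
orientation: [0.591, 0.806, -0.008, 0.013]
contact_force: [-0.5, 2.8, 10.1]
width: 0.171
```

The force turns upward at TCP z≈0.1527, so the foot is at ≈0.008, which is the floor. Easing off, then releasing slightly.

Call:
step_arm(
  steps=[
    [[5,0,0,-2,0,0,0],[5,0,0,0,0,0,0],[20,0,0,0,0,0,0],[26,0,0,0,0,0,0],[26,0,0,0,0,0,0],[26,0,0,0,0,0,0],[26,0,0,0,0,0,0]],
  ],
)

```text
time_s: 11.85
ee_pos: [0.5597, 0.2527, 0.1515]
orientation: [0.591, 0.806, -0.01, 0.012]
contact_force: [-0.2, 0.7, -0.0]
width: 0.284
```

Run:
```python
from h import *
p,R=st()
w=grab('wrist','w10');s=grab('scene','s10');t=grab('top','t10')
ims=[cv2.resize(w['image'][165:300,190:370,::-1],(400,300),interpolation=cv2.INTER_CUBIC),cv2.resize(s['image'][150:285,180:360,::-1],(400,300),interpolation=cv2.INTER_CUBIC)]
cv2.imwrite('pics/f10.png',np.hstack(ims))
```

```text
11.85 q [ 0.4223  0.4269  1.561  -0.0337  1.1598  0.1301] p [0.5597 0.2527 0.1515] F [-0.185   0.6749 -0.0473] w 25.887150573308404
```

View pics/f10.png

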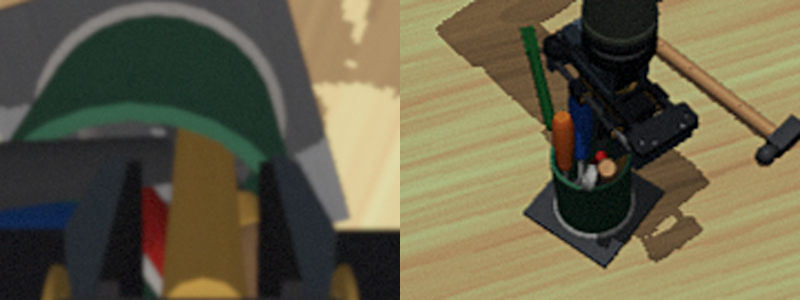

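Released with zero force, and the drift stands free between the fingers. Withdrawing straight up.

Call:
step_arm(
  steps=[
    [[26,0,0,-4,0,0,0],[26,-0.2,0,-8,0,0,0],[26,-0.3,0,-10,0,0,0],[26,-0.4,0,-14,0,0,0],[26,-0.5,0,-18,0,0,0],[26,-0.5,0,-20,0,0,0],[26,-0.5,0,-25,0,0,0],[26,-0.5,0,-30,0,0,0]],
  ],
)

```text
time_s: 12.67
ee_pos: [0.5592, 0.254, 0.2823]
orientation: [0.591, 0.806, -0.01, 0.012]
contact_force: [1.0, 0.3, -0.4]
width: 0.285
```

Call:
step_arm(
  steps=[
    [[26,-15,0,-25,0,0,0],[26,-35,0,-15,0,0,0],[26,-35,0,0,0,0,0],[26,-35,0,0,0,0,0],[26,0,0,0,0,0,0],[26,0,0,0,0,0,0],[26,0,0,0,0,0,0]],
  ],
)

```text
time_s: 13.25
ee_pos: [0.5955, 0.1413, 0.3255]
orientation: [0.591, 0.806, -0.009, 0.012]
contact_force: [-0.2, 0.4, -0.5]
width: 0.286
```

Run:
```python
from h import *
p,R=st()
w=grab('wrist','w11');s=grab('scene','s11');t=grab('top','t11')
C=cloud(w);x=w['image'].astype(int);pc=np.array([.551,.223])
r=(C[...,2]>.115)&(C[...,2]<.13)&(x[...,1]>x[...,0]*1.25)&(x[...,1]>1.05*x[...,2])&(np.linalg.norm(C[...,:2]-pc,axis=-1)<.07)
P=C[r];A=np.c_[2*P[:,:2],np.ones(len(P))];q=np.linalg.lstsq(A,(P[:,:2]**2).sum(1),rcond=None)[0]
print('pot',len(P),q[:2],np.sqrt(q[2]+q[:2]@q[:2]))
near=(np.linalg.norm(C[...,:2]-pc,axis=-1)<.07)&(C[...,2]>.03)&(C[...,2]<.25)
v,u=np.nonzero(near);print(u.min(),u.max(),v.min(),v.max())
ims=[cv2.resize(w['image'][max(0,v.min()-15):v.max()+15,u.min()-15:u.max()+15,::-1],(400,400),interpolation=cv2.INTER_CUBIC),cv2.resize(s['image'][150:285,200:335,::-1],(400,400),interpolation=cv2.INTER_CUBIC)]
cv2.imwrite('pics/f11.png',np.hstack(ims))
```

```text
13.25 q [ 0.2306  0.3361  1.2655 -0.03    1.5377 -0.0737] p [0.5955 0.1413 0.3255] F [-0.1879  0.41   -0.4978] w 26.052823587279196
pot 793 [0.5516 0.2228] 0.04475441407231705
184 337 23 140
```

View pics/f11.png

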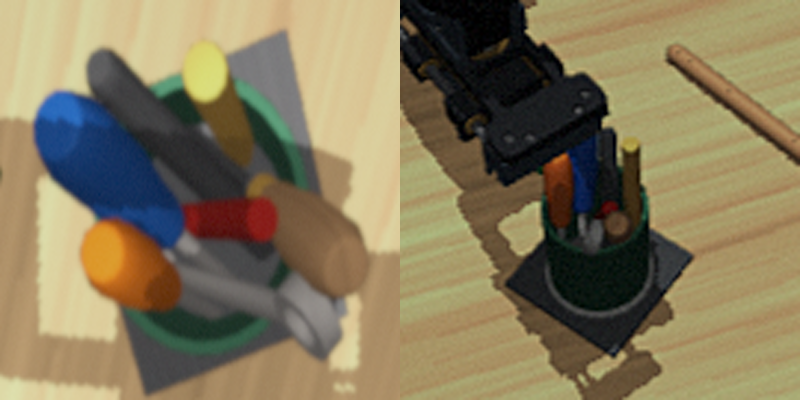

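View pics/s11.png

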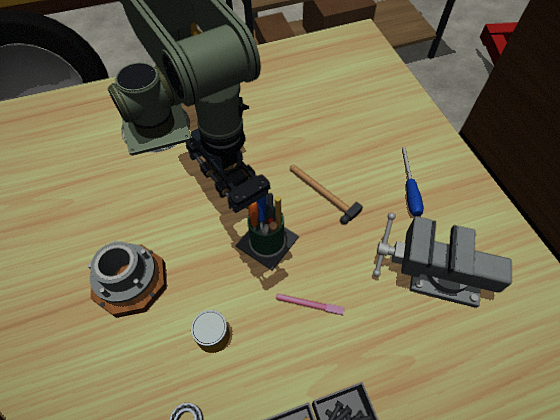

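The drift stands in the pot beside the chisel, all six tools are in place, and the pot hasn't moved. Checking head height and rest before handing in.

Run:
```python
from h import *
w=grab('wrist','w12');C=cloud(w);im=cv2.cvtColor(w['image'],cv2.COLOR_RGB2HSV)
m=(im[...,0]>20)&(im[...,0]<36)&(im[...,1]>90)&(im[...,2]>150)&(C[...,2]>.17)&(C[...,2]<.22)
m&=np.linalg.norm(C[...,:2]-[.555,.25],axis=-1)<.04
v,u=np.nonzero(m);c=(u.mean(),v.mean());print(len(u),c,np.median(C[m],0))
w1=load('w11');print('moved px',np.abs(w['image'].astype(int)-w1['image']).mean())
s=load('s11');a=s['image'];hs=cv2.cvtColor(a,cv2.COLOR_RGB2HSV)
print('tri',tri(w,c,s,(200+631*0+ (631-400)*135/400,150+146*135/400)))
```

```text
373 (np.float64(262.7587131367292), np.float64(35.0402144772118)) [0.5453 0.2594 0.1978]
moved px 1.978297902494331
tri (array([0.5449, 0.2614, 0.1904]), np.float64(0.002437009114763263))
```

Run:
```python
from h import *
print(env.hand_in()); st()
```

```text
the job is handed in; nothing more can be done
None
the job is handed in; nothing more can be done
```

The brass drift is out of the hub and standing, tapered end down, in the tool pot, and I've handed the job in. The hand-in gave no verdict.

**What I did:** I gripped the drift along its lean and drew it out. I turned it upright and lowered it in small steps into the gap between the pipe wall and the chisel. It touched the floor at tool height z ≈ 0.153, and the force readings, taken at the end of each move, peaked at about 10 N. I eased off, opened the fingers slightly and withdrew upwards. The robot's clock read about 13 s of the 64 s limit.

**Last checks before handing in:**
- **Drift:** depth puts its head at z ≈ 0.198, so the foot is about on the 8 mm floor, and it leans about 5°.
- **Pot and tools:** the pot is at (0.552, 0.223), within about 1 mm of its start. All six tools are still in the pot by eye; I did not measure their middles.
- **Bystanders:** the hammer and tin look unmoved.
- **Hand:** its fingertips are about 0.13 m above the tools, reading no force.

**Disagreements:**
- The two-view ray crossing gave the head at z ≈ 0.190, against 0.198 from depth; the rays missed each other by 2.4 mm. I relied on the depth value, because it matches the floor contact.
- The only check that the drift was at rest was a comparison of two wrist pictures. They differed by about 2 grey levels on average, which I took as camera noise.

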